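# Put the table set back on its own coasters

## Robot

A 6-joint arm with a two-finger parallel gripper is mounted at the origin on a cart in front of the work surface, level with it; the furniture and walls round the work are solid. World frame = base frame: x ahead of the robot, y to its left, z up, the work surface at z = 0. Lengths are in m, angles in degrees, forces in N, time in s.
With the tool pointing down it reaches from about 0.35 to 0.925 m from the base axis. Payload 6.4 kg.
Tool frame: the origin (TCP) lies between the finger pads; the fingertips stand 25 mm ahead of it and the grasp point (between the pads) lies 6 mm ahead of it (ctrl.finger_overhang is the distance from the TCP to the fingertips, in m); z points along the fingers, y is the line along which they close (so a half turn about z gives the same grasp; the last joint's range is limited). The gripper opens to 94 mm and grips with 3 to 60 N. Pads are 16 mm wide; open, the fingers measure 119 mm over their backs; the gripper's body (75 mm by 177 mm) begins 78 mm behind the grasp point.
Start: joints at [-73.172, 14.043, 89.255, -0, 76.702, -9.975], TCP at [0.293, -0.58, 0.21] pointing down, gripper open.
Joint ranges: [-179.41, 179.41], [-58.25, 129.5], [7.25, 145.43], [-54.29, 234.29], [11.92, 165.04], [-157.13, 157.13]. Speed limits (degrees/s): [147.25, 147.25, 180, 180, 180, 180].

## Interface

Orientations are given as [roll, pitch, yaw] about the fixed x, y, z axes, in that order (R = Rz(yaw) Ry(pitch) Rx(roll)).
In Python, from cell import ctrl, viewer gives the robot as it stands.
- The arm moves only by the tool carry_out, never from a script. Its argument "steps" is one flat list of numbers, 7 for each row, row after row: the shift along the tool's x, y, z normalised to -1 to 1, where 1 is 0.03 m, then the turn, a rotation vector about the tool's x, y, z normalised to -1 to 1, where 1 is 180 degrees, then the finger opening in mm, from 0 to 94. In form: [tx, ty, tz, rx, ry, rz, grip, tx, ty, tz, rx, ry, rz, grip, ...]. A call has 1 to 5 rows; each row shifts and turns the commanded pose from where the row before left it, along the tool's axes as they then stand; what a row does not reach is not made up. A row lasts 1/8 s, in which the tool goes at most 62.5 mm and 10.7 degrees, less where a joint would pass 70% of its speed; a pose out of reach is approached as far as the arm can. A call with a number of a shift or a turn outside -1 to 1 is refused whole. A call with a gripper value outside its range is refused whole. The fingers move at their own pace and stop on an object; the grip force is fixed at half the most. Time passes only in rows, so rows that do not move let the fingers close. It gives the time, the measured TCP pose, the force, the opening and the grip force at its end, in the units of the state.
- ctrl.sense(): the state, without advancing time (a new reading comes with each control period).
- viewer.snapshot(name): name is "side" or "top"; returns the picture (420x560x3 uint8, red, green, blue); there is no depth.
- viewer.get_calibration(name): a dict with "fx", "fy", "cx", "cy" (pixels), "k1" (the pictures are not rectified: a ray, as slopes to the right and down, at radius r is drawn at 1 + k1 r^2 times it, then the intrinsics apply), "eye" and "rotation" of the camera in the world. Camera axes: x right, y down, z forward; pixel columns grow to the right and rows downward; lengths in m; the calibration is good to about 2 mm. A picture is of the moment at which its call begins. get_calibration takes no time and is no camera call.
- ctrl.sign_off(): hands the job in; it is judged then, once.
The state is a dict: "time_s": time; "joint_positions": joint angles; "qd": joint speeds; "tau": joint torques, N m; "tcp_pos": TCP position; "orientation": TCP orientation; "contact_force": force on the tool from outside, world axes, zero at the start; "moment": the same for the moment, N m; "gripper_width": finger opening in m; "grip_force": force on a finger pad.
Only numpy, scipy, OpenCV 4.12 (cv2) and the standard library are available. Lean on these libraries where they do the work, as an engineer would, in place of code of your own. Each camera call takes 0.05 s, during which the arm holds its last target. There are 200 camera calls.

## Task

The salt, pepper, spice and chilli were put back on the wrong coasters after cleaning; each coaster holds one thing, so set one aside on the free worktop to make room. Finish with the pepper mill on the round coaster, the spice jar on the square one, the salt shaker on the oblong one and the chilli jar on the triangular one, each standing upright in the middle of its coaster (one may already be right). Keep them upright throughout and leave the mug and the tea carton where they are.

Things in the scene. Friction and masses are not known exactly. Their poses are not given: they have to be found in the camera images.
- pepper_mill_mid (a point): pepper mill: dark wooden turned upright mill with a small steel ball on top, 112 mm tall, 43 mm across in its middle part (48 mm at the foot); this point is on its axis, 55 mm above its foot; own z is up
- salt_shaker_mid (a point): salt shaker: small clear shaker with a domed grey top, 90 mm tall, 44 mm across; this point is on its axis, 45 mm above its foot; own z is up
- spice_jar_mid (a point): spice jar: slim jar with a red cap, 106 mm tall, 42 mm across (cap 45 mm); this point is on its axis, 53 mm above its foot; own z is up
- chilli_jar_mid (a point): chilli jar: the widest, a jar with a flat grey metal lid, 90 mm tall, 60 mm across; this point is on its axis, 45 mm above its foot; own z is up
- round_top (a point): round coaster, 92 mm across, cork, 8 mm thick, fixed to the worktop; this point is the centre of its top face, z up (a faint round cup stain printed on the white worktop is no coaster and does not matter)
- square_top (a point): square coaster, 84 x 84 mm, cork, 8 mm thick, fixed to the worktop; this point is the centre of its top face, z up
- oblong_top (a point): oblong (rectangular) coaster, 130 mm along its x by 66 mm along its y, cork, 8 mm thick, fixed to the worktop; this point is the centre of its top face, z up
- triangle_top (a point): triangular coaster, equal sides of 125 mm, the corners 72 mm from the centre, cork, 8 mm thick, fixed to the worktop; this point is the centre of its top face, z up
- mug: bystander: blue and white mug, 92 mm tall, 78 mm across, handle to its +y (112 mm with handle), right of the work; origin at the centre of its underside. Leave it where it is
- tea_box: bystander: dark tea carton lying behind the coasters, 68 mm (x) by 136 mm (y), 69 mm tall; origin at the centre of its underside. Leave it where it is. Apart from the listed things the worktop between x = 0.36 and 0.60 m, y = -0.38 and +0.38 m is free, and things may be set down there for a while
There are look-alikes about, which are no part of the job. Leave any blue or turquoise look-alike of the part that bears salt_shaker_mid alone.

How it is judged (in metres and radians):
At the end, for the whole second after the job is handed in: pepper mill on the round, spice jar on the square, salt shaker on the oblong and chilli jar on the triangular coaster: each within 15 mm of the coaster's centre, standing on its top face (height within 5 mm), within 0.1 rad of upright, at rest and released (horizontal distance between pepper_mill_mid and round_top below 0.015 m and z of pepper_mill_mid in the frame of round_top between 0.05 and 0.06 m and angle between each of pepper_mill_mid, spice_jar_mid, salt_shaker_mid, chilli_jar_mid's own z axis and vertical below 0.1 rad and linear speed of each of pepper_mill, spice_jar, salt_shaker, chilli_jar below 0.02 m/s and horizontal distance between spice_jar_mid and square_top below 0.015 m and z of spice_jar_mid in the frame of square_top between 0.048 and 0.058 m and horizontal distance between salt_shaker_mid and oblong_top below 0.015 m and z of salt_shaker_mid in the frame of oblong_top between 0.04 and 0.05 m and horizontal distance between chilli_jar_mid and triangle_top below 0.015 m and z of chilli_jar_mid in the frame of triangle_top between 0.04 and 0.05 m); the robot touches nothing.
It fails at once if one of the four is tipped more than 35 degrees (angle between any of pepper_mill_mid, spice_jar_mid, salt_shaker_mid, chilli_jar_mid's own z axis and vertical above 0.61 rad).
It fails at once if the mug is shifted by more than 20 mm (distance of mug from where it was at the start of the episode above 0.02 m).
It fails at once if the tea carton is shifted by more than 20 mm (distance of tea_box from where it was at the start of the episode above 0.02 m).
It also fails if it takes over 128 s, if anything falls off the work surface, if the arm or the gripper's body presses on something with over 40 N, if the wrist force passes 120 N, or if a joint passes its speed limit or range.

## Working session

There is one attempt and no reset: what is moved stays moved. The work goes in short steps, Python scripts to look and compute and a tool call to move; the robot and the scene stay as the last step left them, time stands still between calls to the robot, and variables do not carry over. Pictures are saved under pics/ and viewed, at most 14 in all, crops included, and the job is handed in when it is done.

Besides the shell and the picture viewer there is one more tool, called after ">>>" as name(argument=value, ...), one argument or row to a line, values as JSON. carry_out: Moves the arm, as the interface text tells. Scaled input: -1 to 1 covers 0.03 m each way for a shift and 180 degrees each way for a turn. Its arguments: {"type":"object","properties":{"steps":{"type":"array","items":{"type":"number"}}},"required":["steps"]}

```bash
mkdir -p pics; ls
python3 - <<'E'
from cell import ctrl, viewer
import cv2
for n in("top","side"):
    cv2.imwrite(f"pics/{n}0.png",viewer.snapshot(n)[:,:,::-1]); print(viewer.get_calibration(n))
s=ctrl.sense();print(s)
E
```

```text
pics
{'fx': 527.0598056483946, 'fy': 527.0598056483946, 'cx': 281.80082724682313, 'cy': 202.47032744948186, 'k1': -0.015526437217064008, 'eye': array([-0.07523811,  0.01959675,  1.5708089 ]), 'rotation': array([-158.13297547,   -0.55340343,  -91.38375912])}
{'fx': 400.9674045261673, 'fy': 400.9674045261673, 'cx': 274.769336287944, 'cy': 210.95978807185224, 'k1': -0.07840465469291531, 'eye': array([-0.21609546,  1.19437825,  0.59361465]), 'rotation': array([-111.02805958,   -1.25726707, -147.46608231])}
{'time_s': 0.1, 'joint_positions': array([-7.31712509e+01,  1.40819217e+01,  8.93184979e+01, -1.54012278e-04,
        7.67011614e+01, -9.97570097e+00]), 'qd': array([-0.07239137,  0.00606927, -0.16228368,  0.02073228,  0.01311782,
        0.0465589 ]), 'tau': array([ 5.59616019e-04, -4.16913593e+01, -3.15526593e+01,  6.87053357e-02,
        3.09234741e-02, -4.43333374e-05]), 'tcp_pos': array([ 0.29295615, -0.57963319,  0.20893004]), 'orientation': array([-1.79899929e+02, -1.74493689e-02,  2.68044704e+01]), 'contact_force': array([-0.09010002,  0.03311356,  0.08354517]), 'moment': array([0.06474225, 0.03994001, 0.01956603]), 'grip_force': 0.0, 'gripper_width': 0.0940717016892592}
```

View pics/top0.png

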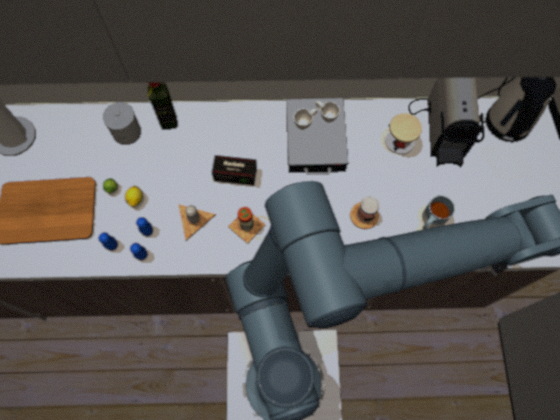

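View pics/side0.png

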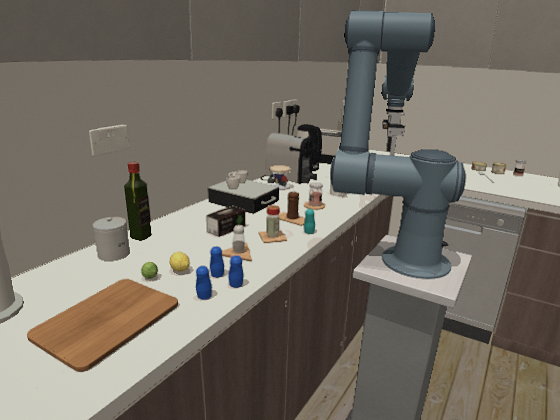

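```bash
cat > h.py <<'E'
import numpy as np, cv2
from scipy.spatial.transform import Rotation as R
from cell import ctrl, viewer
C={n:viewer.get_calibration(n) for n in("top","side")}
K=lambda c:np.array([[c['fx'],0,c['cx']],[0,c['fy'],c['cy']],[0,0,1.]])
D=lambda c:np.array([c['k1'],0,0,0,0.])
Rm=lambda c:R.from_euler('xyz',c['rotation'],degrees=True).as_matrix()
def ray(n,uv):
    c=C[n]; p=cv2.undistortPoints(np.array([[uv]],float),K(c),D(c))[0,0]
    return np.array(c['eye']),Rm(c)@np.array([*p,1])
def plane(n,uv,z):
    e,d=ray(n,uv); return e+d*(z-e[2])/d[2]
def proj(n,P):
    c=C[n]; M=Rm(c).T; return cv2.projectPoints(np.array([P],float),cv2.Rodrigues(M)[0],-M@c['eye'],K(c),D(c))[0][0,0]
def orange(n,im):
    hsv=cv2.cvtColor(im,cv2.COLOR_RGB2HSV)
    m=cv2.inRange(hsv,(8,90,110),(20,230,255))
    return m
def state():
    s=ctrl.sense(); print(round(s['time_s'],2),s['tcp_pos'].round(4),s['orientation'].round(2),s['joint_positions'].round(1),'w',round(s['gripper_width'],4))
E
python3 - <<'E'
from h import *
t=cv2.imread("pics/top0.png")[:,:,::-1].copy(); s=cv2.imread("pics/side0.png")[:,:,::-1].copy()
for n,im in(("top",t),("side",s)):
    m=orange(n,im)
    for c in cv2.findContours(m,0,2)[0]:
        a=cv2.contourArea(c)
        if a>40:
            x,y,w,h=cv2.boundingRect(c); print(n,a,(x,y,w,h),plane(n,(x+w/2,y+h/2),.008).round(3))
a=cv2.resize(t[185:255,165:285],(800,467),interpolation=2)
b=cv2.resize(s[165:270,190:350],(800,525),interpolation=2)
a2=cv2.resize(t[185:255,335:465],(800,431),interpolation=2)
cv2.imwrite("pics/c1.png",b[:,:,::-1])
cv2.imwrite("pics/c2.png",cv2.vconcat([cv2.resize(a,(500,292)),cv2.resize(a2,(500,270))])[:,:,::-1])
E
```

```text
top 607.5 (229, 208, 35, 35) [0.476 0.102 0.008]
top 342.0 (179, 206, 35, 33) [0.489 0.259 0.008]
top 204.0 (351, 203, 28, 26) [ 0.5   -0.273  0.008]
top 5443.5 (0, 177, 95, 67) [0.539 0.733 0.008]
side 6414.0 (27, 279, 151, 89) [0.525 0.76  0.008]
side 151.5 (222, 243, 30, 18) [0.494 0.283 0.008]
side 141.5 (259, 231, 28, 12) [0.462 0.12  0.008]
side 116.0 (278, 213, 26, 12) [ 0.495 -0.061  0.008]
side 49.0 (305, 202, 20, 7) [ 0.488 -0.252  0.008]
```

View pics/c1.png

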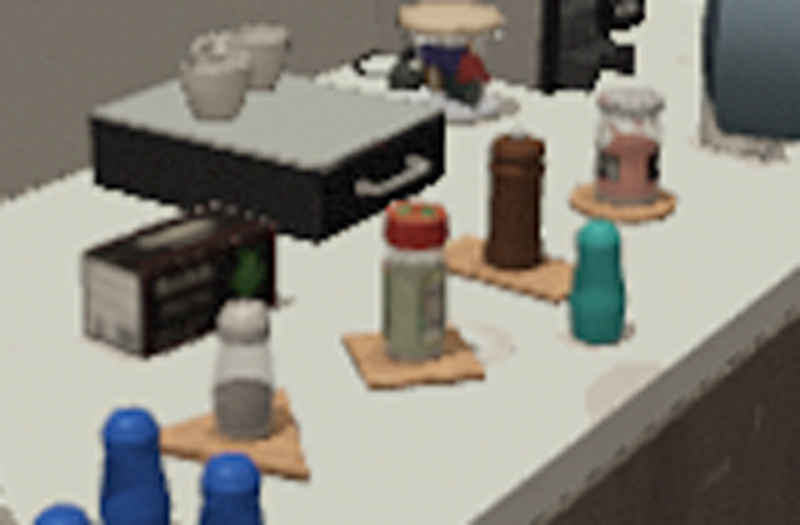

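View pics/c2.png

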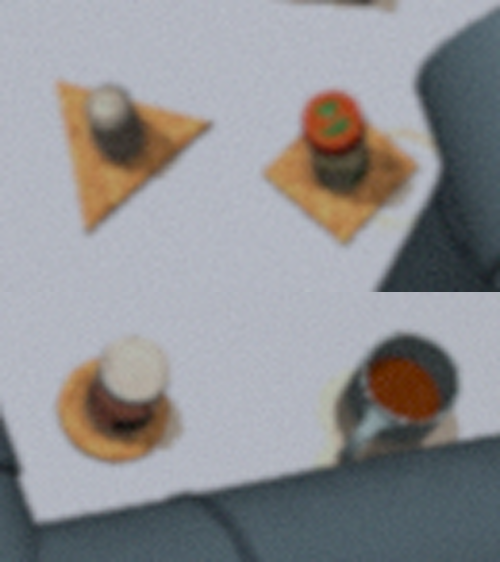

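Run:
```python
from h import *
f=lambda x,y:(165+x/4.167,185+y/4.167); g=lambda x,y:(335+x/3.846,185+(y-292)/3.846)
T=[plane("top",f(*p),.008)for p in((60,80),(212,125),(88,232))]; print("tri",np.round(T,3),np.mean(T,0).round(4))
S=[plane("top",f(*p),.008)for p in((265,173),(345,243),(417,167))]; print("sq",np.round(S,3),(S[0]+S[2])/2)
print("round",plane("top",(365,216),.008))
print("salt",plane("top",f(108,103),.095),"spice",plane("top",f(333,119),.114),"chilli",plane("top",g(133,370),.098))
# side base/axis: foot centre
cs=lambda x,y:(190+x/5,165+y/5)
for k,p,z in(("salt",(243,315),.088),("spice",(417,213),.11),("chilli",(630,100),.098),("pepper",(516,136),.118),("turq",(600,310),.025),("tealbox",(150,350),0)):
    print("side",k,plane("side",cs(*p),z).round(4))
O=[plane("side",cs(*p),.008).round(3) for p in((557,300),(577,262),(440,255))];print("obl",O)
```

```text
tri [[0.552 0.316 0.008]
 [0.513 0.199 0.008]
 [0.43  0.289 0.008]] [0.4983 0.2679 0.008 ]
sq [[0.474 0.158 0.008]
 [0.417 0.098 0.008]
 [0.476 0.044 0.008]] [0.4748285 0.1009153 0.008    ]
round [ 0.49991276 -0.27314286  0.008     ]
salt [0.49868264 0.26392229 0.095     ] spice [0.47589326 0.1011226  0.114     ] chilli [ 0.50087885 -0.2729679   0.098     ]
side salt [0.4942 0.2723 0.088 ]
side spice [0.4728 0.1034 0.11  ]
side chilli [ 0.4908 -0.2547  0.098 ]
side pepper [ 0.4903 -0.0619  0.118 ]
side turq [0.3794 0.0017 0.025 ]
side tealbox [0.6336 0.1997 0.    ]
obl [array([ 0.433, -0.032,  0.008]), array([ 0.457, -0.108,  0.008]), array([ 0.552, -0.058,  0.008])]
```

The pictures show the spice jar already right on the square coaster: top (246,226). The others have to rotate:
- Salt is on the triangle: top (192,213), side (238,240).
- Pepper is on the oblong: side (293,205).
- Chilli is on the round: top (368,207).

Salt look-alikes to leave alone are blue at top (108,241), (145,227) and (138,251), and turquoise at side (310,222). The clear shaker with the grey dome at top (192,213) is the real one, as the crop confirms.

Order: chilli aside, pepper to round, salt to oblong, chilli to triangle. First I turn to yaw 0.

>>> carry_out(
  steps=[0,0,0,0,0,0.05,94,0,0,0,0,0,0.05,94,0,0,0,0,0,0.049,94,0.6,-0.9,0,0,0,0,94,0.6,-0.9,0,0,0,0,94],
)

```text
time_s: 0.72
tcp_pos: [0.3292, -0.5254, 0.2092]
orientation: [-179.9, 0.0, -0.1]
contact_force: [-0.2, 0.9, 1.1]
gripper_width: 0.0938
grip_force: 0.0
```

>>> carry_out(
  steps=[0.633,-0.935,0,0,0,0,94,0.633,-0.935,0,0,0,0,94,0.633,-0.935,0,0,0,0,94,0.633,-0.935,0,0,0,0,94,0.633,-0.935,0,0,0,0,94],
)

```text
time_s: 1.35
tcp_pos: [0.4244, -0.3847, 0.2095]
orientation: [-180.0, 0.0, -0.0]
contact_force: [0.0, 0.1, -0.0]
gripper_width: 0.0938
grip_force: 0.0
```

>>> carry_out(
  steps=[0.633,-0.935,0,0,0,0,94,0.633,-0.935,0,0,0,0,94,0.633,-0.935,0,0,0,0,94,0.633,-0.935,0,0,0,0,94,0,0,0,0,0,0,94],
)

```text
time_s: 1.98
tcp_pos: [0.5006, -0.2721, 0.2095]
orientation: [-180.0, 0.0, 0.2]
contact_force: [-0.0, 0.8, -0.3]
gripper_width: 0.0942
grip_force: 0.0
```

Run:
```python
from h import *
state()
t=viewer.snapshot("top"); s=viewer.snapshot("side")
a=cv2.resize(t[185:255,265:465],(800,280),interpolation=2); b=cv2.resize(s[165:245,250:410],(600,300),interpolation=2)
cv2.imwrite("pics/d1.png",cv2.vconcat([a,cv2.copyMakeBorder(b,0,0,0,200,0)])[:,:,::-1])
```

```text
1.98 [ 0.5006 -0.2721  0.2095] [-1.7997e+02  4.0000e-02  1.6000e-01] [-39.9   3.4 101.2   0.   75.4  49.9] w 0.0942
```

View pics/d1.png

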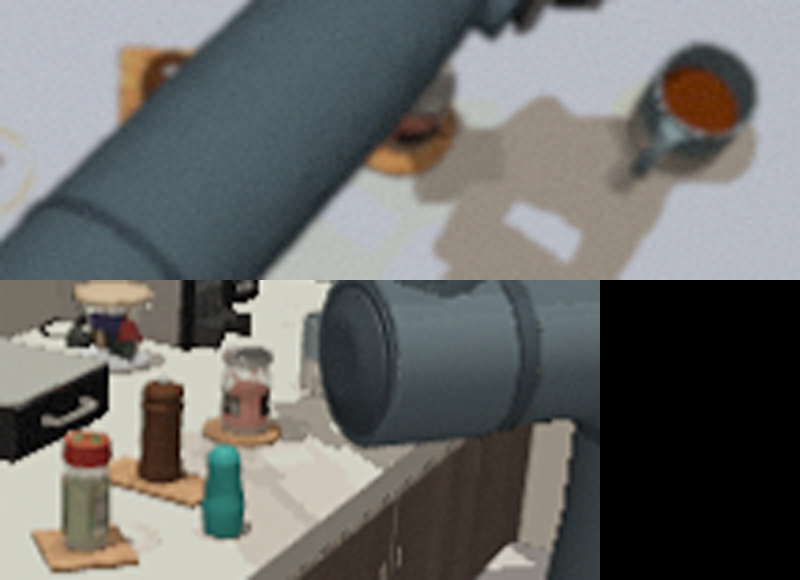

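The view shows the chilli jar still on the round coaster, with the arm above it and pepper on the oblong coaster. The mug is clear of the fingers at crop (690,120), so I descend.

>>> carry_out(
  steps=[0,0,0.97,0,0,0,94,0,0,0.97,0,0,0,94,0,0,0.97,0,0,0,94,0,0,0.97,0,0,0,94,0,0,0.97,0,0,0,94],
)

```text
time_s: 2.7
tcp_pos: [0.4993, -0.275, 0.0635]
orientation: [180.0, 0.0, -0.1]
contact_force: [0.3, 0.3, 0.0]
gripper_width: 0.0939
grip_force: 0.0
```

>>> carry_out(
  steps=[0,0,0,0,0,0,50,0,0,0,0,0,0,50,0,0,0,0,0,0,50,0,0,0,0,0,0,50,0,0,0,0,0,0,50],
)

```text
time_s: 3.32
tcp_pos: [0.5007, -0.2737, 0.0657]
orientation: [180.0, -0.1, -0.0]
contact_force: [-0.2, 3.0, 5.7]
gripper_width: 0.0563
grip_force: 30.0
```

>>> carry_out(
  steps=[0,0,-0.5,0,0,0,50,0,0,-1,0,0,0,50,-0.5,-0.4,-0.5,0,0,0,50,-0.8,-0.7,0,0,0,0,50,-0.8,-0.7,0,0,0,0,50],
)

```text
time_s: 3.95
tcp_pos: [0.4364, -0.2194, 0.125]
orientation: [179.9, -0.0, -0.0]
contact_force: [0.4, 0.3, -2.3]
gripper_width: 0.0562
grip_force: 30.0
```

>>> carry_out(
  steps=[-0.8,-0.7,0,0,0,0,50,-0.43,-0.33,0.5,0,0,0,50,0,0,0.7,0,0,0,50,0,0,0.6,0,0,0,50,0,0,0.4,0,0,0,50],
)

```text
time_s: 4.58
tcp_pos: [0.3999, -0.1888, 0.058]
orientation: [180.0, 0.0, -0.0]
contact_force: [-0.5, 1.1, -2.3]
gripper_width: 0.0562
grip_force: 30.0
```

>>> carry_out(
  steps=[0,0,0.05,0,0,0,50,0,0,0,0,0,0,50],
)

```text
time_s: 4.82
tcp_pos: [0.4005, -0.1891, 0.0574]
orientation: [180.0, -0.0, -0.0]
contact_force: [-0.5, -0.7, -3.2]
gripper_width: 0.0564
grip_force: 30.0
```

>>> carry_out(
  steps=[0,0,0.04,0,0,0,50,0,0,0.03,0,0,0,50,0,0,0,0,0,0,50],
)

```text
time_s: 5.2
tcp_pos: [0.401, -0.1892, 0.0563]
orientation: [180.0, -0.1, -0.0]
contact_force: [-1.6, 3.5, 7.3]
gripper_width: 0.0561
grip_force: 30.0
```

>>> carry_out(
  steps=[0,0,0,0,0,0,94,0,0,0,0,0,0,94,0,0,0,0,0,0,94,0,0,-1,0,0,0,94,0,0,-1,0,0,0,94],
)

```text
time_s: 5.82
tcp_pos: [0.3999, -0.1886, 0.1152]
orientation: [-180.0, 0.1, -0.0]
contact_force: [0.4, 0.1, 0.8]
gripper_width: 0.0939
grip_force: 0.0
```

>>> carry_out(
  steps=[0,0,-1,0,0,0,94,0,0,-1,0,0,0,94,0,0,-1,0,0,0,94,0,0.5,-0.5,0,0,0,94,0,0.5,0,0,0,0,94],
)

```text
time_s: 6.45
tcp_pos: [0.4006, -0.2204, 0.2206]
orientation: [179.9, -0.1, -0.0]
contact_force: [-0.5, -0.3, -0.3]
gripper_width: 0.0942
grip_force: 0.0
```

Run:
```python
from h import *
state()
t=viewer.snapshot("top"); s=viewer.snapshot("side")
a=cv2.resize(t[185:255,265:465],(800,280),interpolation=2); b=cv2.resize(s[165:245,250:410],(600,300),interpolation=2)
cv2.imwrite("pics/d2.png",cv2.vconcat([a,cv2.copyMakeBorder(b,0,0,0,200,0)])[:,:,::-1])
```

```text
6.45 [ 0.4006 -0.2204  0.2206] [ 1.7991e+02 -8.0000e-02 -2.0000e-02] [-43.1 -13.7 115.9  -0.   77.6  47. ] w 0.0942
```

View pics/d2.png

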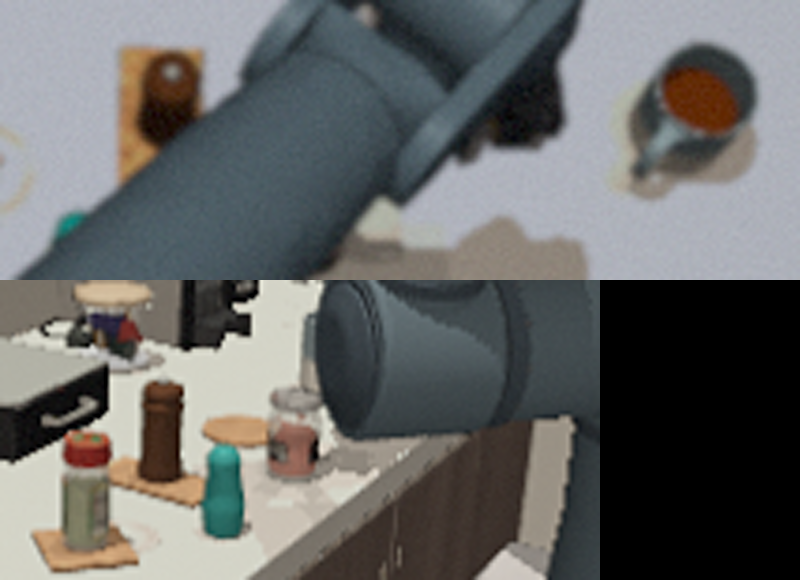

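Run:
```python
from h import *
f=lambda x,y:(265+x/4,185+y/4)
print("pepper",plane("top",f(173,71),.117))
for p in((120,47),(203,50),(118,185)):print(plane("top",f(*p),.008).round(4))
print("turq",plane("top",f(78,225),.085))
s=lambda x,y:(250+x*160/600,165+(y-280)*80/300)
print("side pepper",plane("side",s(162,381),.118),"roundc",plane("side",s(236,431),.008))
```

```text
pepper [ 0.50524534 -0.08714126  0.117     ]
[ 0.5704 -0.0535  0.008 ]
[ 0.5664 -0.12    0.008 ]
[ 0.4537 -0.048   0.008 ]
turq [ 0.39713044 -0.01413733  0.085     ]
side pepper [ 0.49189227 -0.06466884  0.118     ] roundc [ 0.49684657 -0.24926801  0.008     ]
```

Pepper's ball is at crop (173,71), near the middle of the oblong coaster; turquoise look-alike at (78,225) is clear; chilli stands aside upright at lower crop (293,430). Going for the pepper.

>>> carry_out(
  steps=[0.695,-0.89,0,0,0,0,94,0.695,-0.89,0,0,0,0,94,0.695,-0.89,0,0,0,0,94,0.695,-0.89,0,0,0,0,94,0.695,-0.89,0,0,0,0,94],
)

```text
time_s: 7.18
tcp_pos: [0.5043, -0.0843, 0.2179]
orientation: [-179.9, 0.2, -0.0]
contact_force: [0.0, -0.1, -0.3]
gripper_width: 0.0938
grip_force: 0.0
```

>>> carry_out(
  steps=[0,0,0,0,0,0,94,0,0,1,0,0,0,94,0,0,1,0,0,0,94,0,0,1,0,0,0,94,0,0,1,0,0,0,94],
)

```text
time_s: 7.8
tcp_pos: [0.5032, -0.0861, 0.0978]
orientation: [-180.0, 0.1, -0.1]
contact_force: [-0.3, 0.5, -0.5]
gripper_width: 0.0938
grip_force: 0.0
```

>>> carry_out(
  steps=[0,0,1,0,0,0,94,0,0,0,0,0,0,30,0,0,0,0,0,0,30,0,0,0,0,0,0,30,0,0,0,0,0,0,30],
)

```text
time_s: 8.43
tcp_pos: [0.5052, -0.0857, 0.0709]
orientation: [180.0, -0.1, -0.0]
contact_force: [-0.5, -0.2, 0.1]
gripper_width: 0.0576
grip_force: 0.0
```

>>> carry_out(
  steps=[0,0,0,0,0,0,30,0,0,0,0,0,0,30,0,0,0,0,0,0,30],
)

```text
time_s: 8.8
tcp_pos: [0.5049, -0.0854, 0.0703]
orientation: [180.0, -0.0, -0.0]
contact_force: [0.4, 0.9, 3.3]
gripper_width: 0.0447
grip_force: 30.0
```

>>> carry_out(
  steps=[0,0,-0.5,0,0,0,30,0,0,-1,0,0,0,30,-0.024,0.89,0,0,0,0,30,-0.024,0.89,0,0,0,0,30,-0.024,0.89,0,0,0,0,30],
)

```text
time_s: 9.43
tcp_pos: [0.5022, -0.1663, 0.1154]
orientation: [180.0, -0.0, -0.0]
contact_force: [0.1, -0.4, -2.1]
gripper_width: 0.0445
grip_force: 30.0
```

>>> carry_out(
  steps=[-0.024,0.89,0,0,0,0,30,-0.024,0.89,0,0,0,0,30,-0.024,0.89,0,0,0,0,30,-0.024,0.89,0,0,0,0,30,0,0,0,0,0,0,30],
)

```text
time_s: 10.05
tcp_pos: [0.4993, -0.2737, 0.1154]
orientation: [180.0, -0.0, -0.1]
contact_force: [-0.6, 0.7, -1.5]
gripper_width: 0.0451
grip_force: 30.0
```

Run:
```python
from h import *
state()
t=viewer.snapshot("top"); s=viewer.snapshot("side")
a=cv2.resize(t[185:255,265:465],(800,280),interpolation=2); b=cv2.resize(s[165:245,250:410],(600,300),interpolation=2)
cv2.imwrite("pics/d3.png",cv2.vconcat([a,cv2.copyMakeBorder(b,0,0,0,200,0)])[:,:,::-1])
```

```text
10.05 [ 0.4993 -0.2737  0.1154] [ 1.7998e+02 -1.0000e-02 -1.4000e-01] [-40.1   9.4 105.2  -0.   65.4  50. ] w 0.0451
```

View pics/d3.png

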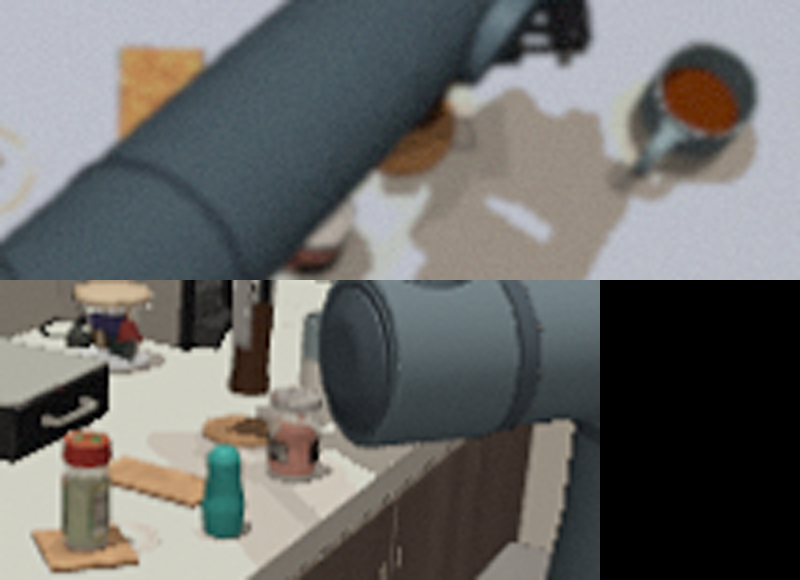

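The pepper hangs upright over the round coaster: foot at lower crop (249,390), coaster centre about (238,431). I check the columns numerically.

Run:
```python
from h import *
sc=lambda p:((p[0]-250)*3.75,(p[1]-165)*3.75+280)
print("round pred",sc(proj("side",[.5,-.273,.008])),"edges",sc(proj("side",[.5-.04,-.273-.023,.008])),sc(proj("side",[.5+.04,-.273+.023,.008])))
print("pepper foot pred",sc(proj("side",[.4993,-.2737,.053])))
print("chilli lid pred",sc(proj("side",[.4007,-.189,.09])))
print("10mm x",(proj("side",[.51,-.273,.05])-proj("side",[.5,-.273,.05]))*3.75,"10mm y",(proj("side",[.5,-.263,.05])-proj("side",[.5,-.273,.05]))*3.75)
```

```text
round pred (np.float64(243.09634374952316), np.float64(424.65349540723116)) edges (np.float64(283.3023804781922), np.float64(426.12585655381554)) (np.float64(202.91504993418323), np.float64(423.18579565839724))
pepper foot pred (np.float64(246.18975781466133), np.float64(387.45567743304423))
chilli lid pred (np.float64(295.06768269701524), np.float64(392.5409531694414))
10mm x [-7.80944156 -1.66556925] 10mm y [-4.02800356  2.27886287]
```

>>> carry_out(
  steps=[0.07,0,0.6,0,0,0,30,0,0,0.6,0,0,0,30,0,0,0.25,0,0,0,30,0,0,0.06,0,0,0,30,0,0,0,0,0,0,30],
)

```text
time_s: 10.78
tcp_pos: [0.5019, -0.2707, 0.0704]
orientation: [-179.8, 0.0, -0.0]
contact_force: [-2.6, 6.8, 9.2]
gripper_width: 0.0446
grip_force: 30.0
```

>>> carry_out(
  steps=[0,0,0,0,0,0,94,0,0,0,0,0,0,94,0,0,0,0,0,0,94,0,0,0,0,0,0,94,0,0,-1,0,0,0,94],
)

```text
time_s: 11.4
tcp_pos: [0.4998, -0.271, 0.0973]
orientation: [-179.8, 0.3, -0.0]
contact_force: [0.1, -0.0, -0.1]
gripper_width: 0.0913
grip_force: 0.0
```

>>> carry_out(
  steps=[0,0,-1,0,0,0,94,0,0,-1,0,0,0,94,0,0,-1,0,0,0,94,0,0,-1,0,0,0,94,0,-1,0,0,0,0,94],
)

```text
time_s: 12.02
tcp_pos: [0.5028, -0.2442, 0.2228]
orientation: [179.8, -0.3, -0.2]
contact_force: [0.2, -0.2, -0.7]
gripper_width: 0.094
grip_force: 0.0
```

>>> carry_out(
  steps=[0,-1,0,0,0,0,94,0,-1,0,0,0,0,94,0,-1,0,0,0,0,94,0,-1,0,0,0,0,94,0,-1,0,0,0,0,94],
)

```text
time_s: 12.65
tcp_pos: [0.5015, -0.0914, 0.2195]
orientation: [180.0, -0.0, -0.0]
contact_force: [0.1, -0.2, -0.7]
gripper_width: 0.094
grip_force: 0.0
```

>>> carry_out(
  steps=[0,-1,0,0,0,0,94,0,-1,0,0,0,0,94,0,-1,0,0,0,0,94,0,-1,0,0,0,0,94,0,-1,0,0,0,0,94],
)

```text
time_s: 13.28
tcp_pos: [0.5015, 0.0586, 0.2196]
orientation: [180.0, -0.0, -0.0]
contact_force: [0.4, 0.0, 0.1]
gripper_width: 0.0944
grip_force: 0.0
```

>>> carry_out(
  steps=[0,-1,0,0,0,0,94,0,-1,0,0,0,0,94,0,-1,0,0,0,0,94,0,-1,0,0,0,0,94,0,-1,0,0,0,0,94],
)

```text
time_s: 13.9
tcp_pos: [0.5016, 0.2086, 0.2195]
orientation: [180.0, -0.0, -0.0]
contact_force: [-0.0, -0.2, -0.1]
gripper_width: 0.0943
grip_force: 0.0
```

Run:
```python
from h import *
state()
t=viewer.snapshot("top")
cv2.imwrite("pics/d4.png",cv2.resize(t[170:270,165:425],(800,308),interpolation=2)[:,:,::-1])
```

```text
13.9 [0.5016 0.2086 0.2195] [ 1.8e+02 -1.0e-02 -2.0e-02] [ 10.6  -0.8 104.4  -0.   76.4 100.6] w 0.0943
```

View pics/d4.png

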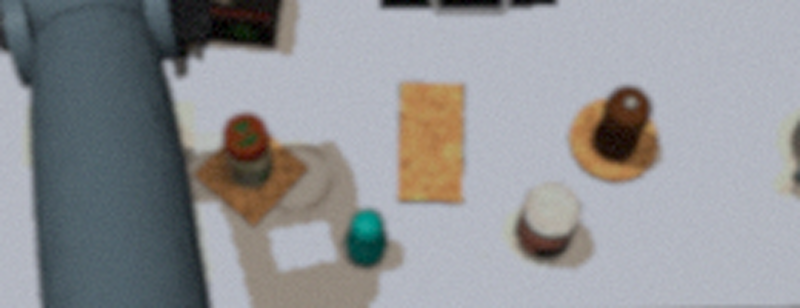

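The top view shows pepper upright on the round coaster (ball at crop (630,101)), the oblong coaster empty at (432,143), and chilli aside at (550,210).

Run:
```python
from h import *
f=lambda x,y:(165+x/3.077,170+y/3.08)
O=[plane("top",f(*p),.008)for p in((399,84),(463,84),(463,202),(398,202))];print("obl",np.round(O,3),np.mean(O,0))
print("round",plane("top",f(615,139),.008),"pepper",plane("top",f(630,101),.117),"chilli",plane("top",f(552,208),.09))
print("spice",plane("top",f(246,136),.106))
```

```text
obl [[ 0.569 -0.052  0.008]
 [ 0.567 -0.119  0.008]
 [ 0.438 -0.113  0.008]
 [ 0.439 -0.047  0.008]] [ 0.50332547 -0.08288316  0.008     ]
round [ 0.50285978 -0.27297378  0.008     ] pepper [ 0.50139301 -0.27036939  0.117     ] chilli [ 0.40327482 -0.19118543  0.09      ]
spice [0.47702129 0.10146483 0.106     ]
```

>>> carry_out(
  steps=[-0.05,-1,0,0,0,0,94,-0.04,-0.85,0,0,0,0,94,0,0,0,0,0,0,94,0,0,1,0,0,0,94,0,0,1,0,0,0,94],
)

```text
time_s: 14.58
tcp_pos: [0.4995, 0.2621, 0.1592]
orientation: [180.0, -0.1, -0.1]
contact_force: [0.1, -1.0, -0.4]
gripper_width: 0.094
grip_force: 0.0
```

>>> carry_out(
  steps=[0,0,0.83,0,0,0,94,0,0,0.83,0,0,0,94,0,0,0.83,0,0,0,94,0,0,0.83,0,0,0,94,0,0,0,0,0,0,30],
)

```text
time_s: 15.2
tcp_pos: [0.4975, 0.2616, 0.058]
orientation: [179.9, 0.3, -0.1]
contact_force: [-0.0, 0.4, 0.7]
gripper_width: 0.0869
grip_force: 0.0
```

>>> carry_out(
  steps=[0,0,0,0,0,0,25,0,0,0,0,0,0,25,0,0,0,0,0,0,25,0,0,0,0,0,0,25,0,0,0,0,0,0,25],
)

```text
time_s: 15.82
tcp_pos: [0.4995, 0.2637, 0.0606]
orientation: [-179.9, -0.1, -0.0]
contact_force: [-0.1, 1.4, 0.8]
gripper_width: 0.0373
grip_force: 13.6
```

>>> carry_out(
  steps=[0,0,0,0,0,0,25,0,0,0,0,0,0,25,0,0,-0.5,0,0,0,25,0,0,-1,0,0,0,25,0,0,-1,0,0,0,25],
)

```text
time_s: 16.45
tcp_pos: [0.4982, 0.2624, 0.1354]
orientation: [179.9, 0.1, -0.0]
contact_force: [0.3, 0.4, -1.7]
gripper_width: 0.0351
grip_force: 29.3
```

>>> carry_out(
  steps=[0,0,-1,0,0,0,25,0,0,-1,0,0,0,25,0,0,-0.5,0,0,0,25,0.011,0.96,0,0,0,0,25,0.011,0.96,0,0,0,0,25],
)

```text
time_s: 17.08
tcp_pos: [0.4989, 0.2047, 0.2094]
orientation: [179.9, 0.1, 0.0]
contact_force: [-0.5, 0.8, -1.3]
gripper_width: 0.0349
grip_force: 29.3
```

>>> carry_out(
  steps=[0.011,0.96,0,0,0,0,25,0.011,0.96,0,0,0,0,25,0.011,0.96,0,0,0,0,25,0.011,0.96,0,0,0,0,25,0.011,0.96,0,0,0,0,25],
)

```text
time_s: 17.7
tcp_pos: [0.5003, 0.0605, 0.2091]
orientation: [180.0, 0.1, -0.0]
contact_force: [0.9, 1.5, -1.3]
gripper_width: 0.0353
grip_force: 29.3
```

>>> carry_out(
  steps=[0.011,0.96,0,0,0,0,25,0.011,0.96,0,0,0,0,25,0.011,0.96,0,0,0,0,25,0.011,0.96,0,0,0,0,25,0.011,0.96,0,0,0,0,25],
)

```text
time_s: 18.32
tcp_pos: [0.5019, -0.0833, 0.2091]
orientation: [-180.0, 0.1, -0.0]
contact_force: [0.2, 0.4, -0.8]
gripper_width: 0.035
grip_force: 29.3
```

Run:
```python
from h import *
state()
t=viewer.snapshot("top"); s=viewer.snapshot("side")
a=cv2.resize(t[185:255,165:365],(800,280),interpolation=2); b=cv2.resize(s[140:260,210:370],(400,300),interpolation=2)
cv2.imwrite("pics/d5.png",cv2.vconcat([a,cv2.copyMakeBorder(b,0,0,0,400,0)])[:,:,::-1])
sc=lambda p:((p[0]-210)*2.5,(p[1]-140)*2.5+280)
p=ctrl.sense()['tcp_pos']
print("foot pred",sc(proj("side",[p[0],p[1],p[2]-.0525])),"obl pred",sc(proj("side",[.5033,-.0829,.008])))
```

```text
18.32 [ 0.5019 -0.0833  0.2091] [-1.7998e+02  1.4000e-01 -2.0000e-02] [-22.2  -5.1 109.6  -0.   75.6  67.8] w 0.035
foot pred (np.float64(209.6468708425408), np.float64(381.1448956844084)) obl pred (np.float64(204.8534571682967), np.float64(471.9589621780603))
```

View pics/d5.png

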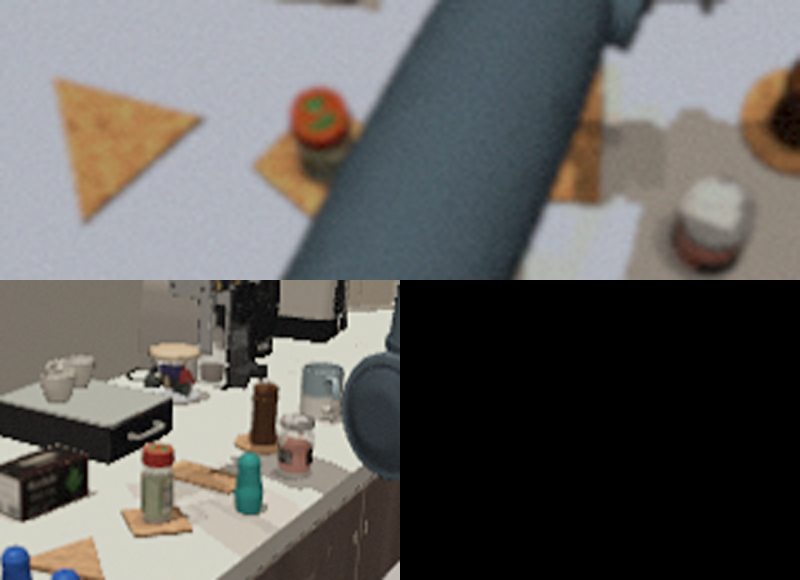

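Salt hangs upright, with its foot at lower crop (210,382) as predicted, over the oblong coaster; triangle is empty at crop (115,145). Lowering.

>>> carry_out(
  steps=[0.04,0,1,0,0,0,25,0,0,1,0,0,0,25,0,0,1,0,0,0,25,0,0,1,0,0,0,25,0,0,0.6,0,0,0,25],
)

```text
time_s: 19.05
tcp_pos: [0.5027, -0.0812, 0.07]
orientation: [-179.9, 0.2, 0.0]
contact_force: [0.4, -0.3, -1.5]
gripper_width: 0.0352
grip_force: 29.3
```

>>> carry_out(
  steps=[0,0,0.3,0,0,0,25,0,0,0.1,0,0,0,25,0,0,0,0,0,0,25],
)

```text
time_s: 19.42
tcp_pos: [0.505, -0.0827, 0.0611]
orientation: [179.9, -0.1, -0.0]
contact_force: [0.5, -0.9, -2.3]
gripper_width: 0.0348
grip_force: 29.5
```

>>> carry_out(
  steps=[0,0,0.05,0,0,0,25,0,0,0.04,0,0,0,25,0,0,0,0,0,0,25],
)

```text
time_s: 19.8
tcp_pos: [0.5061, -0.0828, 0.0609]
orientation: [180.0, -0.2, -0.0]
contact_force: [-4.7, 3.1, 15.6]
gripper_width: 0.0352
grip_force: 30.8
```

>>> carry_out(
  steps=[0,0,-0.05,0,0,0,94,0,0,0,0,0,0,94,0,0,0,0,0,0,94,0,0,0,0,0,0,94,0,0,-1,0,0,0,94],
)

```text
time_s: 20.42
tcp_pos: [0.5019, -0.0816, 0.0866]
orientation: [-179.9, 0.3, -0.0]
contact_force: [-0.8, -0.5, -0.2]
gripper_width: 0.0817
grip_force: 0.0
```

>>> carry_out(
  steps=[0,0,-1,0,0,0,94,0,0,-1,0,0,0,94,0,0,-1,0,0,0,94,0,0,-0.2,0,0,0,94,0,0,0,0,0,0,94],
)

```text
time_s: 21.05
tcp_pos: [0.5038, -0.0823, 0.1841]
orientation: [-180.0, 0.0, -0.0]
contact_force: [-0.4, -0.6, 0.6]
gripper_width: 0.0941
grip_force: 0.0
```

>>> carry_out(
  steps=[-0.85,0.895,0,0,0,0,94,-0.85,0.895,0,0,0,0,94,-0.85,0.895,0,0,0,0,94,-0.85,0.895,0,0,0,0,94,0,0,0,0,0,0,94],
)

```text
time_s: 21.68
tcp_pos: [0.4003, -0.1902, 0.183]
orientation: [-179.9, 0.1, -0.2]
contact_force: [-0.5, 0.2, 0.3]
gripper_width: 0.0938
grip_force: 0.0
```

>>> carry_out(
  steps=[0,0,1,0,0,0,94,0,0,1,0,0,0,94,0,0,1,0,0,0,94,0,0,1,0,0,0,94,0,0,0.2,0,0,0,94],
)

```text
time_s: 22.3
tcp_pos: [0.4005, -0.1875, 0.0559]
orientation: [-179.8, 0.3, 0.0]
contact_force: [0.6, -0.5, 0.4]
gripper_width: 0.0938
grip_force: 0.0
```

>>> carry_out(
  steps=[0,0,0,0,0,0,45,0,0,0,0,0,0,45,0,0,0,0,0,0,45,0,0,0,0,0,0,45,0,0,0,0,0,0,45],
)

```text
time_s: 22.92
tcp_pos: [0.4024, -0.1896, 0.0594]
orientation: [-180.0, -0.0, -0.0]
contact_force: [-0.6, 2.4, 4.8]
gripper_width: 0.0562
grip_force: 30.0
```

>>> carry_out(
  steps=[0,0,-0.5,0,0,0,45,0,0,-1,0,0,0,45,0,0,-1,0,0,0,45,0,0,-1,0,0,0,45,0,0,-1,0,0,0,45],
)

```text
time_s: 23.55
tcp_pos: [0.4016, -0.1897, 0.1951]
orientation: [180.0, 0.0, -0.0]
contact_force: [-0.8, 0.1, -3.0]
gripper_width: 0.0563
grip_force: 30.0
```

>>> carry_out(
  steps=[0,0,-0.5,0,0,0,45,0.2,-0.952,0,0,0,0,45,0.2,-0.952,0,0,0,0,45,0.2,-0.952,0,0,0,0,45,0.2,-0.952,0,0,0,0,45],
)

```text
time_s: 24.18
tcp_pos: [0.4256, -0.0745, 0.2082]
orientation: [-180.0, 0.1, -0.0]
contact_force: [0.2, -0.1, -2.2]
gripper_width: 0.0563
grip_force: 30.0
```

>>> carry_out(
  steps=[0.2,-0.952,0,0,0,0,45,0.2,-0.952,0,0,0,0,45,0.2,-0.952,0,0,0,0,45,0.2,-0.952,0,0,0,0,45,0.2,-0.952,0,0,0,0,45],
)

```text
time_s: 24.8
tcp_pos: [0.4556, 0.0682, 0.2081]
orientation: [180.0, 0.1, -0.0]
contact_force: [0.4, -1.1, -1.6]
gripper_width: 0.0559
grip_force: 30.0
```

>>> carry_out(
  steps=[0.2,-0.952,0,0,0,0,45,0.2,-0.952,0,0,0,0,45,0.2,-0.952,0,0,0,0,45,0.2,-0.952,0,0,0,0,45,0.2,-0.952,0,0,0,0,45],
)

```text
time_s: 25.42
tcp_pos: [0.4857, 0.2108, 0.208]
orientation: [180.0, 0.1, -0.0]
contact_force: [0.8, 0.2, -1.9]
gripper_width: 0.0559
grip_force: 30.0
```

>>> carry_out(
  steps=[0.2,-0.952,0,0,0,0,45,0.2,-0.952,0,0,0,0,45,0,0,0,0,0,0,45],
)

```text
time_s: 25.8
tcp_pos: [0.4977, 0.2681, 0.2079]
orientation: [180.0, 0.1, 0.1]
contact_force: [-0.0, -0.4, -2.3]
gripper_width: 0.0557
grip_force: 30.0
```

Run:
```python
from h import *
state()
t=viewer.snapshot("top"); s=viewer.snapshot("side")
a=cv2.resize(t[185:255,165:425],(800,215),interpolation=2); b=cv2.resize(s[140:280,190:350],(400,350),interpolation=2)
cv2.imwrite("pics/d6.png",cv2.vconcat([a,cv2.copyMakeBorder(b,0,0,0,400,0)])[:,:,::-1])
sc=lambda p:((p[0]-190)*2.5,(p[1]-140)*2.5+215)
p=ctrl.sense()['tcp_pos']
print("foot pred",sc(proj("side",[p[0],p[1],p[2]-.059])),"tri pred",sc(proj("side",[.4983,.2679,.008])))
t0=cv2.imread("pics/d5.png")
```

```text
25.8 [0.4977 0.2681 0.2079] [1.7996e+02 9.0000e-02 1.1000e-01] [ 16.8   2.9 101.9  -0.   75.3 106.7] w 0.0557
foot pred (np.float64(121.53065512012489), np.float64(387.9027334738533)) tri pred (np.float64(121.73163201969899), np.float64(489.8193731346362))
```

View pics/d6.png

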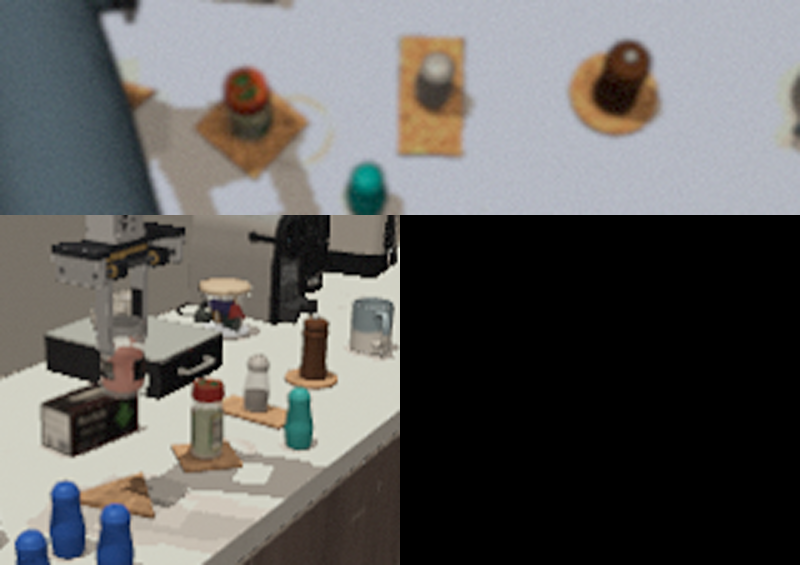

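Chilli hangs upright over the triangle, with its foot at lower crop (122,390) as predicted. Salt stands on the oblong coaster at top crop (436,72), pepper on the round one and spice on the square one.

>>> carry_out(
  steps=[0.02,0,1,0,0,0,45,0,0,1,0,0,0,45,0,0,1,0,0,0,45,0,0,1,0,0,0,45,0,0,0.5,0,0,0,45],
)

```text
time_s: 26.52
tcp_pos: [0.4975, 0.2659, 0.0719]
orientation: [179.9, 0.2, -0.1]
contact_force: [-0.8, 0.1, -1.1]
gripper_width: 0.0562
grip_force: 30.0
```

>>> carry_out(
  steps=[0,0,0.1,0,0,0,45,0,0,0.06,0,0,0,45,0,0,0,0,0,0,45],
)

```text
time_s: 26.9
tcp_pos: [0.4996, 0.2674, 0.0701]
orientation: [-180.0, -0.1, -0.0]
contact_force: [0.5, -0.4, -1.9]
gripper_width: 0.0559
grip_force: 30.0
```

>>> carry_out(
  steps=[0,0,0.05,0,0,0,45,0,0,0.04,0,0,0,45,0,0,0,0,0,0,45],
)

```text
time_s: 27.28
tcp_pos: [0.4993, 0.2674, 0.0674]
orientation: [-180.0, -0.1, -0.0]
contact_force: [-2.1, -0.5, 5.6]
gripper_width: 0.0561
grip_force: 30.0
```

Contact. Releasing, lifting straight up, then moving aside for a last look.

>>> carry_out(
  steps=[0,0,0,0,0,0,94,0,0,0,0,0,0,94,0,0,0,0,0,0,94,0,0,0,0,0,0,94,0,0,-1,0,0,0,94],
)

```text
time_s: 27.9
tcp_pos: [0.4967, 0.2665, 0.094]
orientation: [179.9, 0.3, -0.0]
contact_force: [-0.0, -0.4, 0.5]
gripper_width: 0.0938
grip_force: 0.0
```

>>> carry_out(
  steps=[0,0,-1,0,0,0,94,0,0,-1,0,0,0,94,0,0,-1,0,0,0,94,0,0,-1,0,0,0,94,0,1,0,0,0,0,94],
)

```text
time_s: 28.52
tcp_pos: [0.5003, 0.2382, 0.2195]
orientation: [-179.9, -0.3, 0.1]
contact_force: [-0.2, -0.4, -0.0]
gripper_width: 0.094
grip_force: 0.0
```

>>> carry_out(
  steps=[0,1,0,0,0,0,94,0,1,0,0,0,0,94,0,1,0,0,0,0,94,0,1,0,0,0,0,94,0,0,0,0,0,0,94],
)

```text
time_s: 29.15
tcp_pos: [0.4988, 0.116, 0.2162]
orientation: [-180.0, -0.0, -0.2]
contact_force: [-0.0, -0.1, -0.1]
gripper_width: 0.0939
grip_force: 0.0
```

Run:
```python
from h import *
state()
t=viewer.snapshot("top"); s=viewer.snapshot("side")
a=cv2.resize(t[180:260,165:365],(800,320),interpolation=2); b=cv2.resize(s[165:275,190:350],(400,275),interpolation=2)
cv2.imwrite("pics/d7.png",cv2.vconcat([a,cv2.copyMakeBorder(b,0,0,0,400,0)])[:,:,::-1])
```

```text
29.15 [0.4988 0.116  0.2162] [-180.     -0.     -0.18] [  0.4  -5.1 108.9   0.   76.2  90.6] w 0.0939
```

View pics/d7.png

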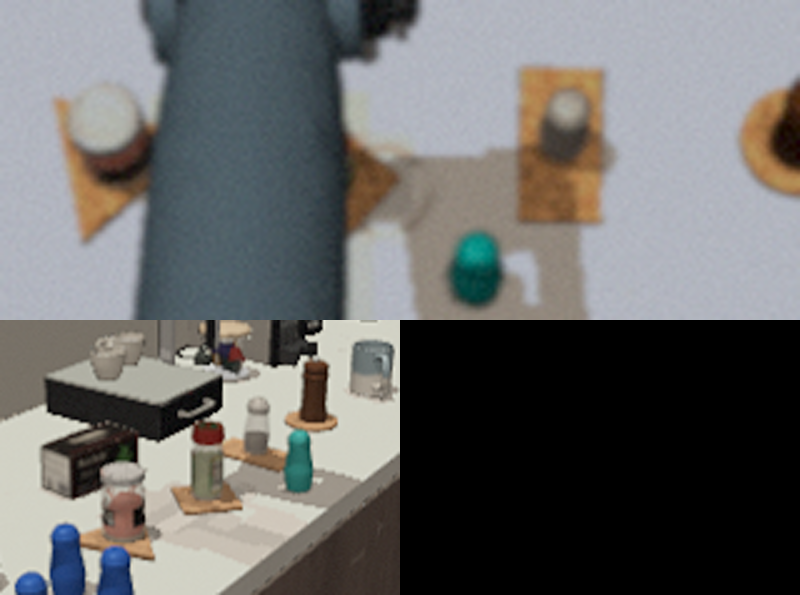

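All four stand upright: chilli lid at crop (106,119), salt dome at (569,108). A numeric check decides whether to hand in.

Run:
```python
from h import *
f=lambda x,y:(165+x/4,180+y/4)
a=plane("top",f(106,119),.097)[:2]-[.4983,.2679]; b=plane("top",f(569,108),.092)[:2]-[.5033,-.0829]
print(a,b)
if max(np.hypot(*a),np.hypot(*b))<.011: print(ctrl.sign_off())
```

```text
[-0.0005332  -0.00605308] [-0.0018048  -0.00246942]
the job is handed in; nothing more can be done
None
```

I handed in the job at about 29 s of simulated time. The pepper mill is on the round coaster, the salt shaker on the oblong one and the chilli jar on the triangular one; the spice jar was already right on the square one and was left alone. In the last pictures all four stand upright, with offsets from the coaster centres of about 3 mm (pepper, salt), 6 mm (chilli) and 2 mm (spice).

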